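Hang the ear defenders on the trolley stand and pin them in

TASK

Hang the ear defenders by their headband over the stand's horizontal arm, beneath the lamp, between the orange painted band and the column, with one cup hanging on each side. Then drop the keeper pin down through the eyelet at the arm's free end, fully home, so that they cannot slide off. Do not bump the lamp or push the drill stand, oil bottle or blue bin about.

Things in the scene. Friction and masses are not known exactly. Their poses are not given: they have to be found in the camera images.
- stand: Fixed stand: grey column 40 mm square, 387 mm tall, with a level round aluminium bar (the arm), 18 mm diameter, its top 174 mm above the table. Origin on the table below the bar; x square to the bar, away from the robot; y along the bar to the column; z up. Column at y = +150 mm (foot 110 x 90 x 12 mm); bar at x = 0 from y = +130 to -150 mm, then a lug. Free end open: loops slide on over it.
- lamp: White flat lamp carried by the stand over the arm; same origin and axes as the stand, in which its box spans x -10 to +110, y -70 to +170, z 358 to 384 mm. A gripper held upright over the hanging place would hit it; the robot's side (negative x) is open to a tool tilted about 30 to 45 degrees.
- hang_spot (a point): Point on top of the bar, 174 mm high, in the hanging place (stand y = +20 mm); axes as the stand's. The hanging place runs from the column (face at y = +130) to an orange painted band round the bar, flush and no obstacle, at stand y = -65 to -77 mm.
- eyelet (a point): Centre of the upper mouth of the eyelet, 174 mm high: a vertical through hole 17 mm square, 18 mm deep, with a chamfered mouth, in the orange lug (44 x 44 x 18 mm) at the arm's free end, stand y = -170 mm. Axes as the stand's.
- ear_defenders: Rigid ear defenders, 0.2 to 0.4 kg, standing on their two red cups, headband arched above. Origin: centre of the underside, between the cups; x from cup to cup, y the headband's width, z up; a half turn looks the same. 144 mm over the cups (x), cups 60 mm wide, 75 high; 69 mm free between their pads. Grip the grey firm cushion on the crown: 50 mm along x, 32 in y, z = 130 to 156 mm.
- crown (a point): Middle of the underside of the black headband (30 mm wide in y, 5 mm thick, arch radius 50 mm), at z = 127 mm of the ear defenders: the point that rests on the bar. Axes as the ear defenders'.
- keeper_pin: Keeper pin, 0.11 kg, 108 mm long, upright in its block. Origin: end of the foot, z up along the pin. Steel shaft 12 mm diameter, 62 mm long, tapered foot; flange 32 mm diameter, 6 thick; round yellow knob 28 mm diameter from z = 68 to 108 mm. Home in the eyelet, the flange rests on the lug and the foot is 62 mm below the lug's top.
- pin_block: Fixed blue block, 60 x 60 x 50 mm, origin at the centre of its underside, with a central 17 mm square hole 40 mm deep in its top, in which the keeper pin stands loosely (foot 10 mm above the table).
- drill_stand: Bystander: blue block 80 x 90 x 30 mm with 12 upright drills up to about 90 mm high; origin at the centre of its underside.
- oil_bottle: Bystander: green bottle, 60 mm diameter, 150 mm tall; origin at the centre of its underside.
- blue_bin: Bystander: open blue bin 90 x 80 x 50 mm; origin at the centre of its underside.
Mind the look-alikes: they are no part of the job. What is meant by the keeper_pin is not pink, red or white, and is the smaller of those in its own colour.

How it is judged:
By the outcome, as a careful person would: the job done as asked, in the order asked, and still so for the second after the job is handed in, with the robot touching nothing.
It also fails if it takes over 64 s, if anything falls off the work surface, if the arm or the gripper's body presses on something with over 40 N, if the wrist force passes 120 N, or if a joint passes its speed limit or range.

ROBOT

A 6-joint arm with a two-finger parallel gripper is mounted at the origin on the work surface. World frame = base frame: x ahead of the robot, y to its left, z up, the work surface at z = 0. Lengths are in m, angles in degrees, forces in N, time in s.
With the tool pointing down it reaches from about 0.25 to 0.725 m from the base axis. Payload 9.7 kg.
Tool frame: the origin (TCP) lies at the very end of the fingers, on their centre line; the grasp point (between the pads) lies 19 mm behind it; z points along the fingers, y is the direction in which the jaws open and shut (so a half turn about z gives the same grasp; the last joint's range is limited). The gripper opens to 85 mm and grips with 20 to 120 N. Pads are 22 mm wide; open, the fingers measure 114 mm over their backs; the gripper's body (76 mm by 85 mm) begins 54 mm behind the grasp point. The pads swing forward as they close: fully open they stand 13 mm farther back than shut.
Start: joints at [73.281, 4.979, 10.078, 95.1, 0, 90], TCP at [0.158, 0.527, 0.231] pointing down, gripper open.
Joint ranges: [-179.16, 179.16], [-48.56, 103.87], [-65.8, 70.77], [-126.05, 130.52], [-82.76, 87.17], [-180, 180]. Speed limits (degrees/s): [127.2, 127.2, 147.25, 180, 180, 180].

INTERFACE

Orientations are given as [roll, pitch, yaw] about the fixed x, y, z axes, in that order (R = Rz(yaw) Ry(pitch) Rx(roll)).
In Python, from workcell import bot gives the robot as it stands. The module is installed in compiled form; this text tells all that it offers.
- The arm moves only by the tool arm_command, never from a script. Its argument "increments" is a list of rows, each a list of 7 numbers: the gripper command: -1 is fully open, 1 is shut, values between are in proportion, then the shift along the tool's x, y, z in cm, then the turn, a rotation vector about the tool's x, y, z in degrees. In form: [[gripper, x, y, z, rx, ry, rz], ...]. A call has 1 to 10 rows; each row shifts and turns the commanded pose from where the row before left it, along the tool's axes as they then stand; what a row does not reach is not made up. A row lasts 1/8 s, in which the tool goes at most 62.5 mm and 10.7 degrees, less where a joint would pass 70% of its speed; a pose out of reach is approached as far as the arm can. A call is refused whole if a number of a shift passes 6.25 or a number of a turn 10.7, either way. A call with a gripper value outside its range is refused whole. The fingers move at their own pace and stop on an object; "grip_force" is the grip in N (left out, the last holds). Time passes only in rows, so rows that do not move let the fingers close. It gives the time, the measured TCP pose, the force and the opening at its end, in the units of the state.
- bot.get_obs(): the state, without advancing time (a new reading comes with each control period).
- bot.camera(name): name is "scene" or "top" or "wrist"; returns a dict with "color" (420x560x3 uint8, red, green, blue), "fx", "fy", "cx", "cy" (pixels), "origin" and "attitude" of the camera in the world. Camera axes: x right, y up, looking along -z (the intrinsics and any distortion apply to the point x, -y, -z); pixel columns grow to the right and rows downward; lengths in m; the calibration is good to about 2 mm. A picture is of the moment at which its call begins. There is no depth.
- bot.job_done(): hands the job in, once; it reports no verdict.
The state is a dict: "time": time; "q": joint angles; "qd": joint speeds; "joint_efforts": joint torques, N m; "ee_pos": TCP position; "tcp_rot": TCP orientation; "wrist_force": force on the tool from outside, world axes, zero at the start; "torque": the same for the moment, N m; "opening": finger opening in m.
Only numpy, scipy, OpenCV 4.12 (cv2) and the standard library are available. Lean on these libraries where they do the work, as an engineer would, in place of code of your own. Each camera call takes 0.05 s, during which the arm holds its last target. There are 200 camera calls.

## Working session

There is one attempt and no reset: what is moved stays moved. The work goes in short steps, Python scripts to look and compute and a tool call to move; the robot and the scene stay as the last step left them, time stands still between calls to the robot, and variables do not carry over. Pictures are saved under pics/ and viewed, about 8 in all and at most 12, crops included, and the job is handed in when it is done.

Besides the shell and the picture viewer there is one more tool, called after "Call:" by a JSON object that holds its "method" and its "body", one argument or row to a line. arm_command: Moves the arm, as the interface text tells. Its arguments: {"type":"object","properties":{"increments":{"type":"array"},"grip_force":{"type":"number"}},"required":["increments"]}

```bash
mkdir -p pics; cat > h.py <<'E'
import numpy as np, cv2
from scipy.spatial.transform import Rotation as R
from workcell import bot
def snap(n,f=None):
    c=bot.camera(n)
    if f: cv2.imwrite('pics/'+f,c['color'][:,:,::-1])
    return c
E
python3 - <<'E'
from h import *
import pickle
D={}
for n in('scene','top','wrist'):
    c=snap(n,n+'0.png');D[n]=c
    print(n,{k:v for k,v in c.items() if k!='color'})
pickle.dump(D,open('d0.pkl','wb'))
print(bot.get_obs())
E
```

```text
scene {'fx': 378.9292652051877, 'fy': 378.9292652051877, 'cx': 282.0156476260203, 'cy': 209.72563232413486, 'origin': array([1.23142449, 0.08814317, 0.66599091]), 'attitude': array([ 53.47517976,  -1.12620505, 101.56897682])}
top {'fx': 458.166676078449, 'fy': 458.166676078449, 'cx': 280.04850541109806, 'cy': 216.52280307609217, 'origin': array([ 0.28133606, -0.032461  ,  1.24968577]), 'attitude': array([ 1.11472059e+01,  2.90874448e-02, -8.98424833e+01])}
wrist {'fx': 352.21132152217217, 'fy': 352.21132152217217, 'cx': 281.7688374124148, 'cy': 210.63271454120618, 'origin': array([0.08702103, 0.54791679, 0.37362619]), 'attitude': array([-16.74536437,   0.09992503,  73.27357199])}
{'time': 0.15, 'q': array([ 7.32833460e+01,  5.00403938e+00,  1.00447942e+01,  9.50986613e+01,
       -1.61979734e-03,  9.00003605e+01]), 'qd': array([ 0.10969746, -0.11159375,  0.17138099, -0.05695036,  0.03508255,
        0.04504006]), 'joint_efforts': array([-3.32444861e-04, -5.20761609e+01,  4.65046334e+01,  1.38571954e-02,
       -3.91152480e-05, -1.69840240e-05]), 'ee_pos': array([0.15816062, 0.52659259, 0.23074342]), 'tcp_rot': array([-1.79942094e+02,  1.62016088e-03,  1.63282987e+02]), 'wrist_force': array([-0.30728549, -0.03944149, -0.11426538]), 'torque': array([-0.03584365,  0.04573491, -0.05302966]), 'opening': 0.08556006734824456}
```

View pics/scene0.png

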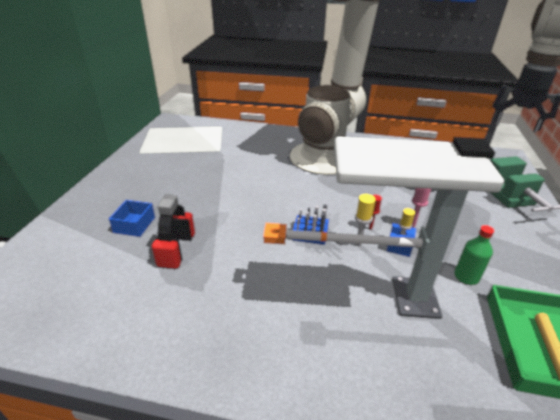

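View pics/top0.png

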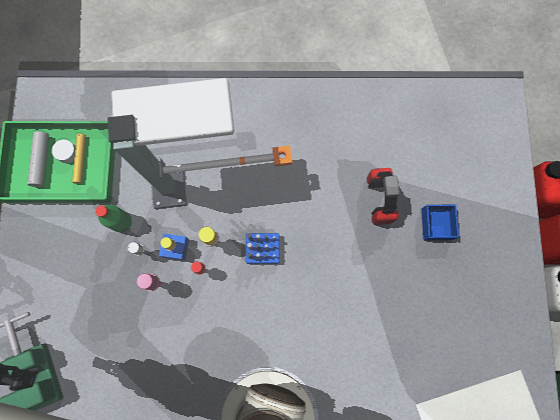

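Candidates for the pin, as top-view pixels: small yellow in the blue block (167,243), large yellow (207,235), red (197,267), pink (147,281), white (134,247). I choose the small yellow one at (167,243), which is at (407,217) in the scene view. The ear defenders are at top (385,195) and scene (170,230). The lug is at top (283,155) and scene (273,233).

```bash
cat >> h.py <<'E'
def ray(c,u,v):
    d=np.array([(u-c['cx'])/c['fx'],-(v-c['cy'])/c['fy'],-1.])
    d=R.from_euler('xyz',c['attitude'],degrees=True).apply(d); return np.array(c['origin']),d/np.linalg.norm(d)
def plane(c,u,v,z):
    o,d=ray(c,u,v); return o+d*(z-o[2])/d[2]
def tri(*cs):
    A=np.zeros((3,3));b=np.zeros(3);L=[ray(*x) for x in cs]
    for o,d in L:
        P=np.eye(3)-np.outer(d,d);A+=P;b+=P@o
    p=np.linalg.solve(A,b); return p,[1000*np.linalg.norm((np.eye(3)-np.outer(d,d))@(p-o)) for o,d in L]
def blobs(c,lo,hi,box=(0,0,560,420),amin=15):
    h=cv2.cvtColor(c['color'],cv2.COLOR_RGB2HSV);m=cv2.inRange(h,np.array(lo),np.array(hi))
    k=np.zeros_like(m);x0,y0,x1,y1=box;k[y0:y1,x0:x1]=255;m&=k
    n,_,s,ce=cv2.connectedComponentsWithStats(m)
    return [(ce[i].round(1),s[i].tolist()) for i in range(1,n) if s[i][4]>=amin]
E
python3 - <<'E'
from h import *
import pickle
D=pickle.load(open('d0.pkl','rb'));s,t=D['scene'],D['top']
for n,c in(('scene',s),('top',t)):
    print(n,'yellow',blobs(c,(22,120,100),(34,255,255)))
    print(n,'orange',blobs(c,(5,140,120),(18,255,255),(150,130,440,260)))
    print(n,'red',blobs(c,(0,170,80),(3,255,255),(120,160,440,280)))
def crop(c,x,y,w,h,k):return cv2.resize(c['color'][y:y+h,x:x+w,::-1],None,fx=k,fy=k,interpolation=cv2.INTER_CUBIC)
a=np.hstack([crop(s,135,185,80,60*5//4,5),crop(t,350,160,80,75,5)])
b=np.hstack([crop(s,260,190,160,75*1,2.5)[:187],crop(t,145,135,160,75,2.5)[:187]])
b=cv2.resize(np.hstack([crop(s,380,195,60,33,20/3),crop(t,145,220,60,33,20/3)]),(800,220))
cv2.imwrite('pics/m1.png',np.vstack([a,b]))
E
```

```text
scene yellow [(array([365.5, 206.6]), [357, 195, 18, 25, 341]), (array([407.5, 216.9]), [401, 209, 14, 17, 167]), (array([551. , 333.5]), [537, 313, 23, 47, 279])]
scene orange [(array([390.7, 132. ]), [366, 130, 44, 7, 198]), (array([437.9, 134.7]), [435, 130, 5, 10, 29]), (array([274.5, 233. ]), [264, 224, 21, 19, 357]), (array([323.4, 236.1]), [322, 233, 4, 7, 27])]
scene red [(array([376.9, 204.1]), [374, 196, 6, 18, 45]), (array([186.8, 219.9]), [177, 213, 16, 22, 93]), (array([166.3, 252.7]), [152, 239, 28, 28, 618])]
top yellow [(array([ 76.4, 159.3]), [73, 136, 7, 46, 129]), (array([206.4, 234.2]), [199, 227, 16, 16, 193]), (array([166.1, 242.4]), [161, 238, 11, 11, 91])]
top orange [(array([282.2, 154.7]), [273, 146, 19, 18, 242])]
top red [(array([379.8, 170.4]), [371, 168, 21, 8, 65]), (array([386.3, 215.5]), [377, 210, 21, 10, 102])]
```

View pics/m1.png

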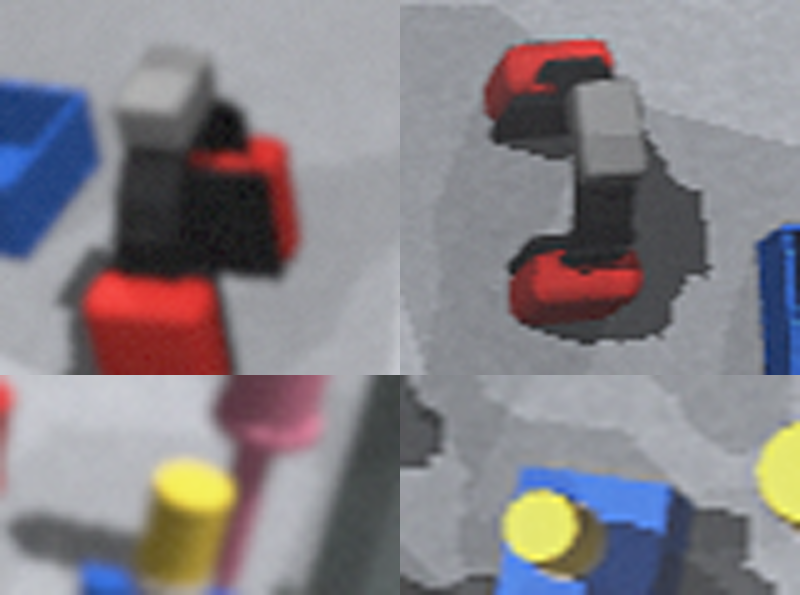

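The crops confirm the small yellow knob in its blue block. The cushion's top centre is about top (391.6,185.6) and scene (168,201), and the ear defenders are turned by about 7°.

```bash
python3 - <<'E'
from h import *
import pickle
D=pickle.load(open('d0.pkl','rb'));s,t=D['scene'],D['top']
np.set_printoptions(precision=4,suppress=True)
print('cushion',tri((s,168,201),(t,391.6,185.6)))
print('knob top',tri((s,380+195/6.667,195+(487-375)/6.667),(t,145+(541-400)/6.667,220+(526-375)/6.667)))
print('lug',tri((s,274.5,231),(t,282.2,154.7)), plane(t,282.2,154.7,.174))
print('band',tri((s,323.4,236.1),(t,241,160)))
print('coltop',plane(t,122,128,.387))
u=plane(t,350+(548-400)/5,175,.05);v=plane(t,350+(576-400)/5,217,.05)
print('cups',u,v,np.degrees(np.arctan2((u-v)[1],(u-v)[0])))
T=R.from_euler('xyz',bot.get_obs()['tcp_rot'],degrees=True)
w=D['wrist'];print('cam in tool',T.inv().apply(w['origin']-bot.get_obs()['ee_pos']),(T.inv()*R.from_euler('xyz',w['attitude'],degrees=True)).as_matrix())
k=np.vstack([cv2.resize(t['color'][140:185,150:310,::-1],None,fx=5,fy=5,interpolation=2),cv2.resize(s['color'][220:255,255:415,::-1],None,fx=5,fy=5,interpolation=2)]);cv2.imwrite('pics/m2.png',k)
E
```

```text
cushion (array([ 0.5762, -0.3069,  0.1521]), [np.float64(0.20145940873587592), np.float64(0.20145940873582224)])
knob top (array([0.4378, 0.2542, 0.1146]), [np.float64(1.1989664674093556), np.float64(1.19896646740929)])
lug (array([ 0.6493, -0.0365,  0.1709]), [np.float64(0.26319251683916167), np.float64(0.2631925168391852)]) [ 0.6482 -0.0362  0.174 ]
band (array([0.637 , 0.064 , 0.1661]), [np.float64(1.5511394365828863), np.float64(1.5511394365828703)])
coltop [0.6305 0.2843 0.387 ]
cups [ 0.6334 -0.3014  0.05  ] [ 0.5172 -0.3117  0.05  ] 5.099214882486127
cam in tool [ 0.0743 -0.0002 -0.1429] [[-0.0002  0.9576  0.2881]
 [ 1.     -0.0001  0.0007]
 [ 0.0007  0.2881 -0.9576]]
```

View pics/m2.png

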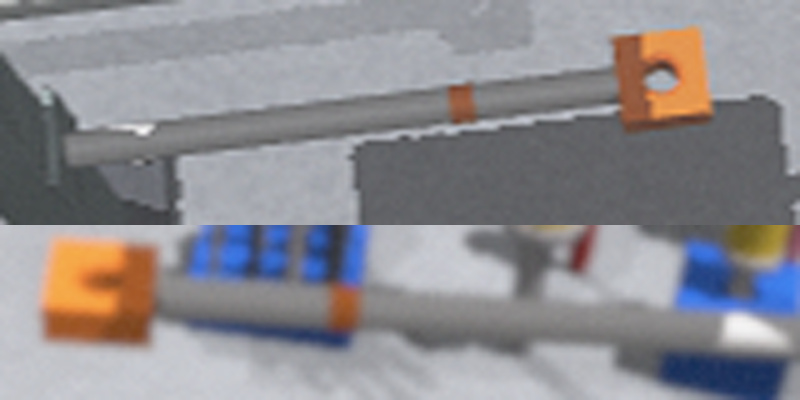

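The lug, orange band and bar are clear: the eyelet is at top (282.4,156) and scene (276,230), and the bar's axis runs from top (168,169.6) to (270,157). Next I write a planner and go to a view above the ear defenders.

```bash
cat >> h.py <<'E'
def tool(yaw,tilt):  # tool z tips outward by tilt, tool y = e_y(yaw)
    a,s,c=np.radians(yaw),np.sin(np.radians(tilt)),np.cos(np.radians(tilt))
    ex=np.array([np.cos(a),np.sin(a),0]);k=np.array([0,0,1.]);ey=np.cross(k,ex)
    return R.from_matrix(np.array([-c*ex-s*k,ey,s*ex-c*k]).T)
def plan(wps,g,start=None):
    """wps: (pos,rot,rows); prints rows for arm_command"""
    if start is None:
        o=bot.get_obs();start=(np.array(o['ee_pos']),R.from_euler('xyz',o['tcp_rot'],degrees=True))
    p,r=start;rows=[]
    for P,Q,n in wps:
        P=np.array(P)
        for i in range(n):
            f=1/(n-i)
            d=np.round(100*r.inv().apply((P-p)*f),2);w=np.round(np.degrees((r.inv()*Q).as_rotvec())*f,1)
            rows.append([g,*d.tolist(),*w.tolist()]);p=p+r.apply(d/100);r=r*R.from_rotvec(w,degrees=True)
    for i in range(0,len(rows),10): print(str(rows[i:i+10]).replace('-0.0,','0,').replace('-0.0]','0]'))
    return p,r
E
python3 - <<'E'
from h import *
import pickle
D=pickle.load(open('d0.pkl','rb'));s,t=D['scene'],D['top']
print('eye',tri((s,276,230),(t,282.4,155.8)))
a=plane(t,168,169.6,.165);b=plane(t,270,157,.165);d=a-b;print(a,b,'yaw',np.degrees(np.arctan2(-d[0],d[1])))
Q=tool(5.5,35);G=np.array([.581,-.307,.137])
V=G-.11*Q.as_matrix()[:,2]+[0,0,.01]
print(V)
plan([((.25,.40,.36),R.from_euler('xyz',bot.get_obs()['tcp_rot'],degrees=True),5),((.44,.0,.34),tool(-5,25),11),(V,Q,9)],-1)
E
```

```text
eye (array([ 0.64609491, -0.03552628,  0.17126887]), [np.float64(1.1931066894902582), np.float64(1.1931066894902538)])
[0.61212995 0.24497431 0.165     ] [ 0.64523874 -0.00602573  0.165     ] yaw 7.5143620964016895
[ 0.51819706 -0.31304724  0.23710672]
[[-1, -2.49, -1.9, -2.58, 0.0, 0.0, 0.0], [-1, -2.49, -1.9, -2.58, 0.0, 0.0, 0.0], [-1, -2.49, -1.9, -2.59, 0.0, 0.0, 0.0], [-1, -2.48, -1.9, -2.58, 0.0, 0.0, 0.0], [-1, -2.49, -1.9, -2.59, 0.0, 0.0, 0.0], [-1, -2.7, -2.99, 0.19, -0.2, -2.3, -1.0], [-1, -2.64, -3.03, 0.28, -0.2, -2.3, -1.1], [-1, -2.57, -3.08, 0.38, -0.2, -2.3, -1.0], [-1, -2.49, -3.13, 0.47, -0.3, -2.3, -1.0], [-1, -2.42, -3.18, 0.55, -0.2, -2.2, -1.1]]
[[-1, -2.34, -3.22, 0.63, -0.3, -2.3, -1.0], [-1, -2.25, -3.27, 0.7, -0.2, -2.2, -1.1], [-1, -2.16, -3.31, 0.77, -0.3, -2.3, -1.0], [-1, -2.07, -3.35, 0.84, -0.2, -2.2, -1.1], [-1, -1.97, -3.39, 0.91, -0.3, -2.3, -1.0], [-1, -1.88, -3.44, 0.97, -0.2, -2.2, -1.1], [-1, -0.58, -3.39, 1.53, -0.6, -1.1, -1.0], [-1, -0.49, -3.41, 1.51, -0.6, -1.1, -1.0], [-1, -0.4, -3.44, 1.48, -0.6, -1.1, -1.0], [-1, -0.31, -3.46, 1.45, -0.6, -1.1, -1.0]]
[[-1, -0.22, -3.48, 1.42, -0.6, -1.1, -1.0], [-1, -0.13, -3.49, 1.39, -0.6, -1.1, -1.0], [-1, -0.05, -3.51, 1.35, -0.6, -1.1, -1.0], [-1, 0.04, -3.52, 1.31, -0.5, -1.1, -1.1], [-1, 0.14, -3.54, 1.28, -0.6, -1.2, -1.0]]
```

Call:
{"method": "arm_command", "body": {
  "increments": [
    [-1,-2.5,-1.9,-2.6,0,0,0],
    [-1,-2.5,-1.9,-2.6,0,0,0],
    [-1,-2.5,-1.9,-2.6,0,0,0],
    [-1,-2.5,-1.9,-2.6,0,0,0],
    [-1,-2.5,-1.9,-2.6,0,0,0],
    [-1,-2.7,-3.0,0.2,-0.2,-2.3,-1],
    [-1,-2.6,-3.0,0.3,-0.2,-2.3,-1],
    [-1,-2.6,-3.1,0.4,-0.2,-2.3,-1],
    [-1,-2.5,-3.1,0.5,-0.3,-2.3,-1],
    [-1,-2.4,-3.2,0.6,-0.2,-2.2,-1]
  ]
}}

```text
time: 1.4
ee_pos: [0.3371, 0.2168, 0.3504]
tcp_rot: [179.4, 11.5, 168.3]
wrist_force: [0.3, 0.5, -0.9]
opening: 0.0854
```

Call:
{"method": "arm_command", "body": {
  "increments": [
    [-1,-2.3,-3.2,0.6,-0.3,-2.3,-1],
    [-1,-2.3,-3.3,0.7,-0.2,-2.2,-1],
    [-1,-2.2,-3.3,0.8,-0.3,-2.3,-1],
    [-1,-2.1,-3.4,0.8,-0.2,-2.2,-1],
    [-1,-2.0,-3.4,0.9,-0.3,-2.3,-1],
    [-1,-1.9,-3.4,1.0,-0.2,-2.2,-1],
    [-1,-0.6,-3.4,1.5,-0.6,-1.1,-1],
    [-1,-0.5,-3.4,1.5,-0.6,-1.1,-1],
    [-1,-0.4,-3.4,1.5,-0.6,-1.1,-1],
    [-1,-0.3,-3.5,1.4,-0.6,-1.1,-1]
  ]
}}

```text
time: 2.65
ee_pos: [0.4739, -0.1416, 0.2942]
tcp_rot: [179.5, 29.5, 178.9]
wrist_force: [0.5, 0.4, 0.1]
opening: 0.0852
```

Call:
{"method": "arm_command", "body": {
  "increments": [
    [-1,-0.2,-3.5,1.4,-0.6,-1.1,-1],
    [-1,-0.1,-3.5,1.4,-0.6,-1.1,-1],
    [-1,0,-3.5,1.4,-0.6,-1.1,-1],
    [-1,0,-3.5,1.3,-0.5,-1.1,-1.1],
    [-1,0.1,-3.5,1.3,-0.6,-1.2,-1],
    [-1,0,0,0,0,0,0]
  ]
}}

```text
time: 3.4
ee_pos: [0.5152, -0.3155, 0.2337]
tcp_rot: [179.6, 34.9, -175.3]
wrist_force: [-0.2, 0.5, 0.2]
opening: 0.0853
```

```bash
python3 - <<'E'
from h import *
import pickle
w=snap('wrist','w1.png');pickle.dump(w,open('w1.pkl','wb'));o=bot.get_obs();print(o['ee_pos'],o['tcp_rot'],o['time'],w['origin'])
Q=tool(5.5,35);print((R.from_euler('xyz',o['tcp_rot'],degrees=True).inv()*Q).as_rotvec(degrees=True))
E
```

```text
[ 0.51538036 -0.31449982  0.23492458] [ 179.62679424   34.94227212 -175.2907465 ] 3.45 [ 0.37313538 -0.32793182  0.3090562 ]
[-0.08002546 -0.05561619 -0.64815298]
```

View pics/w1.png

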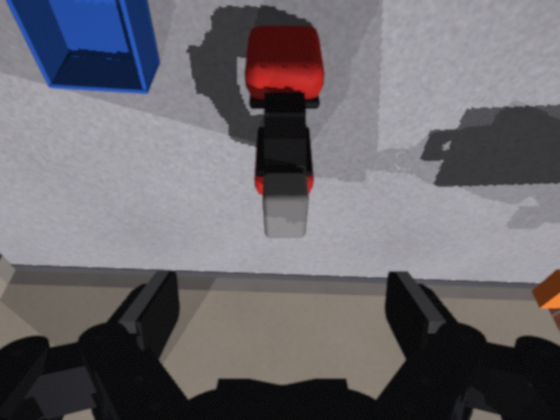

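The wrist view shows the ear defenders aligned with the tool plane (near cup (285,60), cushion u 264–307, v 172–237, face edge about 195). I check the cushion's x and z from those edges.

```bash
python3 - <<'E'
from h import *
import pickle
w=pickle.load(open('w1.pkl','rb'));t=pickle.load(open('d0.pkl','rb'))['top']
def proj(c,p):
    q=R.from_euler('xyz',c['attitude'],degrees=True).inv().apply(np.array(p)-c['origin']);return c['cx']+c['fx']*q[0]/-q[2],c['cy']-c['fy']*q[1]/-q[2]
for x,z in((-25,130),(-25,156),(25,156)):print(x,z,proj(w,(.576+x/1000,-.307,z/1000)))
for v,z in((172,.130),(195,.156),(237,.156)):print(v,plane(w,285.5,v,z))
print('edges',plane(w,264,210,.156),plane(w,307,210,.156))
print('red near cup',plane(w,285,62,.0375))
print(tri((w,285.5,216),(t,391.6,185.6)))
g=cv2.cvtColor(w['color'],cv2.COLOR_RGB2GRAY);print(g[165:245:2,285])
E
```

```text
-25 130 (np.float64(288.38113785676677), np.float64(169.58809260956076))
-25 156 (np.float64(289.04812700104986), np.float64(197.27918296931054))
25 156 (np.float64(282.5458015980184), np.float64(238.8912187337423))
172 [ 0.55359049 -0.30882325  0.13      ]
195 [ 0.54887343 -0.30958111  0.156     ]
237 [ 0.59821187 -0.30494991  0.156     ]
edges [ 0.56596722 -0.32305491  0.156     ] [ 0.56361488 -0.29310281  0.156     ]
red near cup [ 0.52125853 -0.31114406  0.0375    ]
(array([ 0.57621214, -0.30698775,  0.15249049]), [np.float64(0.016728874625880723), np.float64(0.016728874625755556)])
[ 11   8   8  12  28  39  39  40  40  42  39  40  41  40  44  59  80  99
 113 119 120 119 121 120 119 120 124 133 136 139 138 138 139 139 139 139
 144 166 167 165]
```

```bash
python3 - <<'E'
from h import *
plan([((.580,-.3066,.137),tool(4.9,35),8)],-1)
E
```

```text
[[-1, 0.03, 0.02, 1.47, 0.0, 0, 0], [-1, 0.04, 0.02, 1.47, 0.0, 0, 0], [-1, 0.03, 0.02, 1.47, 0.0, 0, 0], [-1, 0.04, 0.02, 1.47, 0.1, 0, 0], [-1, 0.03, 0.03, 1.47, 0.0, 0, 0], [-1, 0.04, 0.03, 1.47, 0.1, 0, -0.1], [-1, 0.03, 0.03, 1.47, 0.0, 0, 0], [-1, 0.04, 0.03, 1.46, 0.1, -0.1, -0.1]]
```

Call:
{"method": "arm_command", "body": {
  "increments": [
    [-1,0.03,0.02,1.5,0,0,0],
    [-1,0.03,0.02,1.5,0,0,0],
    [-1,0.03,0.02,1.5,0,0,0],
    [-1,0.04,0.02,1.5,0,0,0],
    [-1,0.04,0.03,1.5,0,0,0],
    [-1,0.04,0.03,1.5,0,0,0],
    [-1,0.03,0.03,1.4,0,0,0],
    [-1,0.03,0.03,1.3,0,0,0],
    [-1,0,0,0,0,0,0]
  ]
}}

```text
time: 4.58
ee_pos: [0.5804, -0.3055, 0.1377]
tcp_rot: [179.7, 35.0, -175.1]
wrist_force: [-0.2, 0.8, 0.2]
opening: 0.0856
```

Call:
{"method": "arm_command", "body": {
  "increments": [
    [0,0,0,0,0,0,0],
    [1,0,0,0,0,0,0],
    [1,0,0,0,0,0,0],
    [1,0,0,0,0,0,0],
    [1,0,0,0,0,0,0],
    [1,0,0,0,0,0,0]
  ],
  "grip_force": 70
}}

```text
time: 5.32
ee_pos: [0.5807, -0.3063, 0.1399]
tcp_rot: [179.8, 35.1, -175.1]
wrist_force: [-0.2, -2.3, 4.7]
opening: 0.0306
```

```bash
python3 - <<'E'
from h import *
o=bot.get_obs();r0=R.from_euler('xyz',o['tcp_rot'],degrees=True);p=np.array(o['ee_pos']);print(p)
yaw=7.5;a=np.radians(yaw);ex=np.array([np.cos(a),np.sin(a),0]);ey=np.array([-np.sin(a),np.cos(a),0])
E=np.array([.647,-.036,0]);Q=tool(yaw,35)
off=.0055*ex+[0,0,.212]
plan([(p+[0,0,.072],r0,4),(E-.09*ey+off,Q,7)],1)
E
```

```text
[ 0.58067384 -0.30634099  0.13986812]
[[1, -1.04, 0.0, -1.47, 0.0, 0.0, 0.0], [1, -1.03, 0.01, -1.47, 0.0, 0.0, 0.0], [1, -1.04, 0.0, -1.48, 0.0, 0.0, 0.0], [1, -1.03, 0.01, -1.47, 0.0, 0.0, 0.0], [1, -1.16, 2.48, 0.82, -0.2, 0.0, -0.3], [1, -1.17, 2.47, 0.82, -0.2, 0.0, -0.3], [1, -1.18, 2.47, 0.83, -0.2, 0.0, -0.3], [1, -1.19, 2.46, 0.84, -0.2, 0.0, -0.3], [1, -1.21, 2.45, 0.85, -0.2, 0.0, -0.3], [1, -1.22, 2.43, 0.86, -0.2, 0.1, -0.3]]
[[1, -1.23, 2.43, 0.88, -0.1, 0.0, -0.3]]
```

Call:
{"method": "arm_command", "body": {
  "increments": [
    [1,-0.5,0,-0.75,0,0,0],
    [1,-1.0,0,-1.5,0,0,0],
    [1,-1.0,0,-1.5,0,0,0],
    [1,-1.0,0,-1.5,0,0,0],
    [1,-0.5,0,-0.75,0,0,0],
    [1,-1.2,2.5,0.8,-0.2,0,-0.3],
    [1,-1.2,2.5,0.8,-0.2,0,-0.3],
    [1,-1.2,2.5,0.8,-0.2,0,-0.3],
    [1,-1.2,2.5,0.8,-0.2,0,-0.3],
    [1,-1.2,2.5,0.9,-0.2,0,-0.3]
  ]
}}

```text
time: 6.58
ee_pos: [0.6387, -0.1737, 0.2125]
tcp_rot: [179.8, 35.0, -173.3]
wrist_force: [-0.4, -0.9, -3.6]
opening: 0.0308
```

Call:
{"method": "arm_command", "body": {
  "increments": [
    [1,-1.2,2.4,0.9,-0.2,0,-0.3],
    [1,-1.2,2.4,0.9,-0.2,0,-0.3],
    [1,0,0,0,0,0,0],
    [1,0,0,0,0,0,0]
  ]
}}

```text
time: 7.08
ee_pos: [0.6622, -0.1235, 0.2114]
tcp_rot: [179.8, 35.0, -172.5]
wrist_force: [0.7, 0.4, -3.0]
opening: 0.0306
```

```bash
python3 - <<'E'
from h import *
o=bot.get_obs();print(o['ee_pos'],o['tcp_rot'],o['wrist_force'],o['opening'])
s=snap('scene');w=snap('wrist');t=snap('top')
import pickle;pickle.dump((s,t,w),open('d1.pkl','wb'))
f=lambda c,x,y,W,H,k:cv2.resize(c['color'][y:y+H,x:x+W,::-1],None,fx=k,fy=k,interpolation=2)
a=np.hstack([f(s,180,170,133,100,3),f(t,220,100,133,100,3)]);b=cv2.resize(w['color'][:,:,::-1],(399,299));c=np.zeros((299,399,3),np.uint8)
cv2.imwrite('pics/m3.png',np.vstack([a,np.hstack([b,c])]))
E
```

```text
[ 0.66223002 -0.12351296  0.2114484 ] [ 179.8454496    35.02865579 -172.53797616] [ 0.71340668  0.37262827 -2.9571445 ] 0.030588570673140966
```

View pics/m3.png

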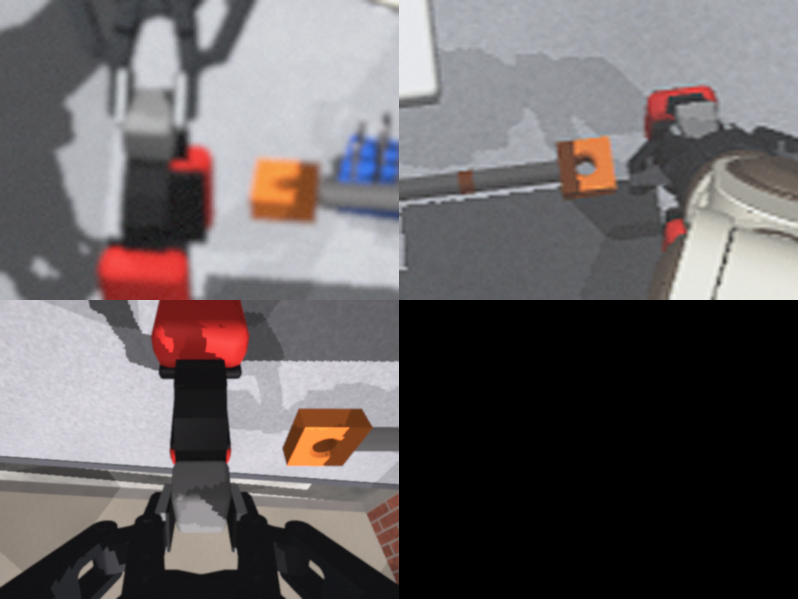

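Ear defenders hang straight in the grip, and the eyelet shows in the wrist view at about (457,207). I cross-check it and plan the slide-on.

```bash
python3 - <<'E'
from h import *
import pickle
s,t,w=pickle.load(open('d1.pkl','rb'))
print('eye wrist',plane(w,457.5,207.5,.174),tri((w,457.5,207.5),(t,220+187/3,100+167/3)))
o=bot.get_obs();p=np.array(o['ee_pos'])
yaw=7.5;a=np.radians(yaw);ex=np.array([np.cos(a),np.sin(a),0]);ey=np.array([-np.sin(a),np.cos(a),0])
E=np.array([.647,-.036,0]);Q=tool(yaw,35);off=.0055*ex
print((p-E-off)@ex,(p-E-off)@ey)
st=plan([(E+.19*ey+off+[0,0,.211],Q,12)],1)
st=plan([(E+.19*ey+off+[0,0,.187],Q,5)],1,st)
E
```

```text
eye wrist [ 0.6480315  -0.03492406  0.174     ] (array([ 0.64533484, -0.03674536,  0.176047  ]), [np.float64(0.36534961805563004), np.float64(0.3653496180556959)])
-0.001929127512197561 -0.08937242988736468
[[1, -0.01, 2.33, 0.02, 0.0, 0.0, 0], [1, -0.01, 2.33, 0.02, 0.0, 0.0, 0], [1, -0.01, 2.33, 0.02, 0.0, 0.0, 0], [1, -0.01, 2.33, 0.02, 0.0, 0.0, 0], [1, -0.01, 2.33, 0.02, 0.0, 0.0, 0], [1, 0, 2.33, 0.01, 0.0, 0.0, 0], [1, -0.01, 2.33, 0.02, 0.0, 0.0, 0], [1, 0, 2.33, 0.01, 0.0, 0.0, 0], [1, -0.01, 2.32, 0.02, 0.0, 0.0, 0], [1, 0, 2.33, 0.01, 0.0, 0.0, 0]]
[[1, -0.01, 2.32, 0.02, 0.0, 0.0, 0], [1, 0, 2.33, 0.01, 0.1, 0.1, -0.1]]
[[1, 0.27, 0, 0.39, 0, 0, 0.0], [1, 0.28, 0, 0.4, 0, 0, 0.0], [1, 0.27, 0, 0.39, 0, 0, 0.0], [1, 0.28, 0, 0.4, 0, 0, 0.0], [1, 0.27, 0, 0.39, 0, 0, 0.0]]
```

Call:
{"method": "arm_command", "body": {
  "increments": [
    [1,-0.1,1.2,0,0,0,0],
    [1,0,2.4,0,0,0,0],
    [1,0,2.4,0,0,0,0],
    [1,0,2.4,0,0,0,0],
    [1,0,2.4,0,0,0,0],
    [1,0,2.4,0,0,0,0]
  ]
}}

```text
time: 7.98
ee_pos: [0.6455, 0.0087, 0.2126]
tcp_rot: [179.8, 35.1, -172.6]
wrist_force: [-0.1, -0.0, -3.2]
opening: 0.0305
```

Call:
{"method": "arm_command", "body": {
  "increments": [
    [1,0,2.4,0.1,0,0,0],
    [1,0,2.4,0.1,0,0,0],
    [1,0,2.4,0,0,0,0],
    [1,0,2.4,0,0,0,0],
    [1,0,2.4,0,0,0,0],
    [1,0,1.9,0,0,0,0],
    [1,0,0.8,0,0,0,0],
    [1,0,0,0,0,0,0]
  ]
}}

```text
time: 8.98
ee_pos: [0.6276, 0.1539, 0.2111]
tcp_rot: [179.8, 35.1, -172.5]
wrist_force: [0.7, 0.1, -3.3]
opening: 0.0306
```

```bash
python3 - <<'E'
from h import *
o=bot.get_obs();print(o['ee_pos'],o['tcp_rot'],o['wrist_force'],o['opening'])
s=snap('scene');w=snap('wrist')
f=lambda c,x,y,W,H,k:cv2.resize(c['color'][y:y+H,x:x+W,::-1],None,fx=k,fy=k,interpolation=2)
cv2.imwrite('pics/m4.png',np.hstack([f(s,300,120,150,180,2.6),cv2.resize(w['color'][:,:,::-1],(400,300)).__class__((468,400,3),np.uint8)*0+np.pad(cv2.resize(w['color'][:,:,::-1],(400,300)),((0,168),(0,0),(0,0)))]))
E
```

```text
[0.62757509 0.15385444 0.21114483] [ 179.84575932   35.05980609 -172.50266414] [ 0.68409017  0.06502607 -3.28268619] 0.030636933990729528
```

View pics/m4.png

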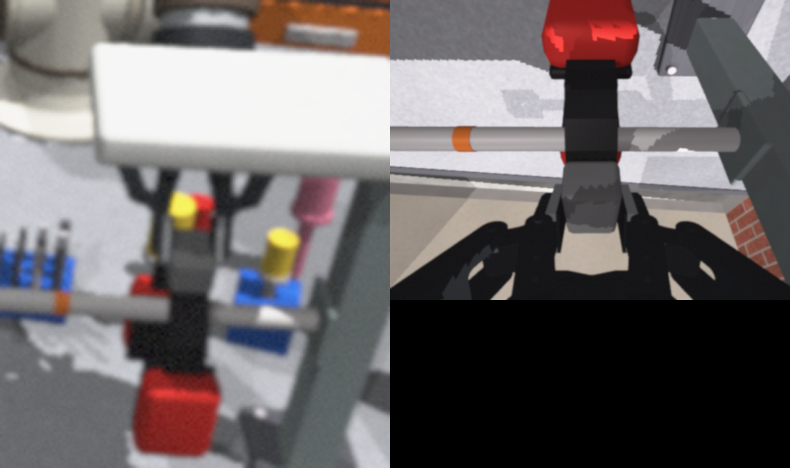

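The ear defenders are around the bar, with one cup on each side, between the orange band and the column. Now I lower them.

Call:
{"method": "arm_command", "body": {
  "increments": [
    [1,0.28,0,0.4,0,0,0],
    [1,0.28,0,0.4,0,0,0],
    [1,0.28,0,0.4,0,0,0],
    [1,0.24,0,0.33,0,0,0],
    [1,0.12,0,0.16,0,0,0],
    [1,0,0,0,0,0,0]
  ]
}}

```text
time: 9.82
ee_pos: [0.6276, 0.1535, 0.1902]
tcp_rot: [179.9, 35.0, -172.5]
wrist_force: [0.3, 0.1, -3.2]
opening: 0.0304
```

Call:
{"method": "arm_command", "body": {
  "increments": [
    [1,0.06,0,0.08,0,0,0],
    [1,0.06,0,0.08,0,0,0],
    [1,0.06,0,0.08,0,0,0],
    [1,0,0,0,0,0,0]
  ]
}}

```text
time: 10.32
ee_pos: [0.6275, 0.1535, 0.1873]
tcp_rot: [179.9, 35.1, -172.5]
wrist_force: [0.4, -0.2, -3.4]
opening: 0.0304
```

Call:
{"method": "arm_command", "body": {
  "increments": [
    [1,0.06,0,0.08,0,0,0],
    [1,0.06,0,0.08,0,0,0],
    [1,0,0,0,0,0,0]
  ]
}}

```text
time: 10.7
ee_pos: [0.6278, 0.1536, 0.1862]
tcp_rot: [179.8, 35.1, -172.6]
wrist_force: [-0.0, -0.5, 0.1]
opening: 0.0303
```

Call:
{"method": "arm_command", "body": {
  "increments": [
    [0.2,0,0,0,0,0,0],
    [0.0,0,0,0,0,0,0],
    [-0.4,0,0,0,0,0,0],
    [-0.6,0,0,0,0,0,0],
    [-0.6,0,0,0,0,0,0]
  ]
}}

```text
time: 11.32
ee_pos: [0.6275, 0.1535, 0.1854]
tcp_rot: [179.8, 35.1, -172.5]
wrist_force: [-0.3, 0.3, 0.7]
opening: 0.0682
```

Call:
{"method": "arm_command", "body": {
  "increments": [
    [-0.6,0,0,-0.8,0,0,0],
    [-0.6,0,0,-1.5,0,0,0],
    [-0.6,0,0,-2.5,0,0,0],
    [-0.6,0,0,-2.5,0,0,0],
    [-0.6,0,0,-2.5,0,0,0],
    [-0.6,0,0,-1.5,0,0,0],
    [-0.6,0,0,0,0,0,0]
  ]
}}

```text
time: 12.2
ee_pos: [0.5632, 0.1448, 0.2798]
tcp_rot: [179.8, 35.2, -172.6]
wrist_force: [0.5, 0.3, 0.2]
opening: 0.0685
```

```bash
python3 - <<'E'
from h import *
o=bot.get_obs();print(o['ee_pos'],o['tcp_rot'],o['q'],o['opening'])
s=snap('scene');w=snap('wrist')
f=lambda c,x,y,W,H,k:cv2.resize(c['color'][y:y+H,x:x+W,::-1],None,fx=k,fy=k,interpolation=2)
cv2.imwrite('pics/m5.png',np.hstack([f(s,290,170,150,115,2.6),cv2.resize(w['color'][:,:,::-1],(400,299))]))
# block now visible: knob position for the grasp
k=np.array([.4378,.2542,.118])
st=plan([((.50,.2,.30),tool(3,15),6),((.41,.254,.27),tool(0,0),6)],-0.6)
E
```

```text
[0.56316373 0.14484142 0.27976986] [ 179.81876085   35.21129046 -172.55552606] [ 17.03413228 -24.77488489 -18.83461868  61.08301929  -5.33251481
   7.85702119] 0.06852580257144344
[[-0.6, 0.54, 1.05, -0.84, 0.3, 3.3, 0.7], [-0.6, 0.6, 1.04, -0.81, 0.3, 3.3, 0.7], [-0.6, 0.66, 1.03, -0.78, 0.4, 3.4, 0.7], [-0.6, 0.72, 1.02, -0.74, 0.3, 3.3, 0.7], [-0.6, 0.77, 1.0, -0.71, 0.4, 3.4, 0.6], [-0.6, 0.82, 0.99, -0.67, 0.3, 3.3, 0.7], [-0.6, 1.53, 0.98, 0.11, 0.1, 2.5, 0.5], [-0.6, 1.53, 0.96, 0.17, 0.1, 2.5, 0.5], [-0.6, 1.53, 0.95, 0.24, 0.1, 2.5, 0.5], [-0.6, 1.53, 0.94, 0.3, 0.0, 2.5, 0.5]]
[[-0.6, 1.52, 0.92, 0.37, 0.1, 2.5, 0.5], [-0.6, 1.52, 0.92, 0.44, 0.0, 2.5, 0.5]]
```

View pics/m5.png

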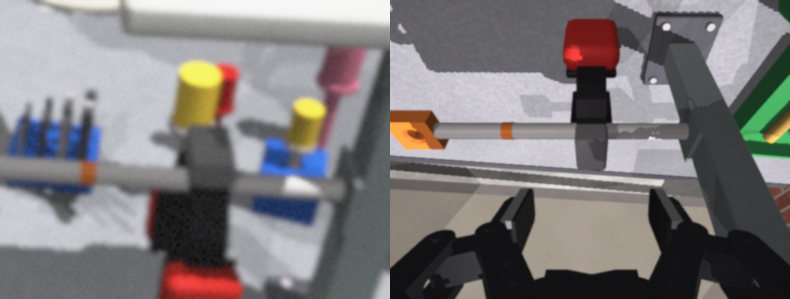

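The headband rests on the bar, with a cup on each side between the band and the column. On to the pin.

Call:
{"method": "arm_command", "body": {
  "increments": [
    [-0.6,0.5,1.0,-0.8,0.3,3.3,0.7],
    [-0.6,0.6,1.0,-0.8,0.3,3.3,0.7],
    [-0.6,0.7,1.0,-0.8,0.4,3.4,0.7],
    [-0.6,0.7,1.0,-0.7,0.3,3.3,0.7],
    [-0.6,0.8,1.0,-0.7,0.4,3.4,0.6],
    [-0.6,0.8,1.0,-0.7,0.3,3.3,0.7],
    [-0.6,1.5,1.0,0.1,0.1,2.5,0.5],
    [-0.6,1.5,1.0,0.2,0.1,2.5,0.5],
    [-0.6,1.5,1.0,0.2,0.1,2.5,0.5],
    [-0.6,1.5,0.9,0.3,0,2.5,0.5]
  ]
}}

```text
time: 13.55
ee_pos: [0.4407, 0.2361, 0.2801]
tcp_rot: [179.9, 4.9, -179.0]
wrist_force: [-0.5, 0.7, -0.6]
opening: 0.0684
```

Call:
{"method": "arm_command", "body": {
  "increments": [
    [-0.6,1.5,0.9,0.4,0.1,2.5,0.5],
    [-0.6,1.5,0.9,0.4,0,2.5,0.5],
    [-0.6,0,0,0,0,0,0],
    [-0.6,0,0,0,0,0,0]
  ]
}}

```text
time: 14.05
ee_pos: [0.4122, 0.2532, 0.2709]
tcp_rot: [179.9, 0.1, 180.0]
wrist_force: [-0.5, 0.1, 0.1]
opening: 0.0682
```

```bash
python3 - <<'E'
from h import *
import pickle
o=bot.get_obs();print(o['ee_pos'],o['tcp_rot'],o['time'])
w=snap('wrist','w2.png');s=snap('scene');t=pickle.load(open('d0.pkl','rb'));pickle.dump((w,s),open('d2.pkl','wb'))
B=blobs(w,(22,120,100),(34,255,255));print(B)
print(blobs(s,(22,120,100),(34,255,255)))
for b,_ in B:print(plane(w,*b,.11))
E
```

```text
[0.41222639 0.25316243 0.2708652 ] [1.79944412e+02 7.54480676e-02 1.79994197e+02] 14.05
[(array([282.1, 217.4]), [268, 199, 29, 37, 886]), (array([159.9, 244.1]), [129, 214, 62, 61, 2587])]
[(array([365.6, 206. ]), [357, 195, 18, 24, 328]), (array([407.4, 216.9]), [401, 209, 14, 17, 169]), (array([551.1, 329.1]), [537, 313, 23, 34, 98])]
[0.43589816 0.25353507 0.11      ]
[0.4618748  0.14021938 0.11      ]
```

View pics/w2.png

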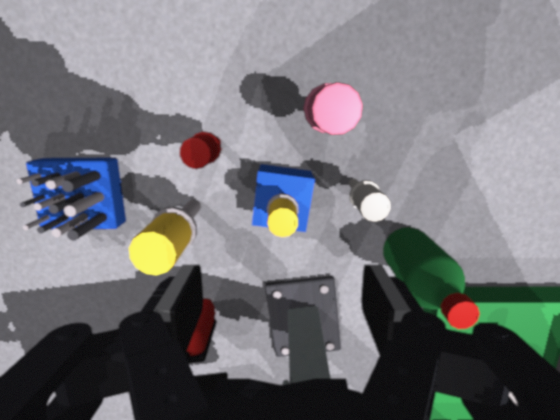

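The wrist view confirms the target is the small yellow knob, top circle at (282.5,221) in the blue block, with clear space for fingers left and right (white pin at (374,202), large yellow at (153,252)).

```bash
python3 - <<'E'
from h import *
import pickle
w,s=pickle.load(open('d2.pkl','rb'));t=pickle.load(open('d0.pkl','rb'))['top']
print(plane(w,282.5,221.3,.118),tri((w,282.5,221.3),(t,166.1,242.6)),tri((w,282.5,221.3),(s,409.2,211.8)))
m=cv2.inRange(cv2.cvtColor(w['color'],cv2.COLOR_RGB2HSV),(22,120,100),(34,255,255))
print([(v,np.flatnonzero(m[v,240:330])[[0,-1]]+240) for v in range(200,237,4) if m[v,240:330].any()])
p=plane(w,282.5,221.3,.118)
st=plan([((p[0],p[1],.16),tool(0,0),6),((p[0],p[1],.085),tool(0,0),6)],-0.4)
E
```

```text
[0.43694025 0.25387852 0.118     ] (array([0.43832078, 0.2537045 , 0.11310508]), [np.float64(0.31015282023944724), np.float64(0.31015282023929075)]) (array([0.43804196, 0.25454566, 0.11508797]), [np.float64(0.6701223332339337), np.float64(0.6701223332339596)])
[(200, array([275, 288])), (204, array([271, 292])), (208, array([270, 294])), (212, array([269, 295])), (216, array([269, 296])), (220, array([268, 296])), (224, array([269, 296])), (228, array([269, 295])), (232, array([273, 292]))]
[[-0.4, -0.41, 0.01, 1.85, 0.0, 0.0, 0], [-0.4, -0.41, 0.01, 1.85, 0.0, 0.0, 0], [-0.4, -0.41, 0.01, 1.85, 0.0, 0.0, 0], [-0.4, -0.41, 0.02, 1.85, 0.0, 0.0, 0], [-0.4, -0.41, 0.01, 1.86, 0.0, 0.0, 0], [-0.4, -0.4, 0.02, 1.85, 0.1, 0.1, 0], [-0.4, 0, 0.0, 1.25, 0, 0, 0], [-0.4, 0, 0.0, 1.25, 0, 0, 0], [-0.4, 0, 0.0, 1.25, 0, 0, 0], [-0.4, 0, 0.0, 1.25, 0, 0, 0]]
[[-0.4, 0, 0.0, 1.25, 0, 0, 0], [-0.4, 0, 0.0, 1.25, 0, 0, 0]]
```

Call:
{"method": "arm_command", "body": {
  "increments": [
    [-0.4,-0.4,0,1.9,0,0,0],
    [-0.4,-0.4,0,1.9,0,0,0],
    [-0.4,-0.4,0,1.9,0,0,0],
    [-0.4,-0.4,0,1.8,0,0,0],
    [-0.4,-0.4,0,1.8,0,0,0],
    [-0.4,-0.5,0.1,1.8,0,0,0],
    [-0.4,0,0,1.8,0,0,0],
    [-0.4,0,0,1.8,0,0,0],
    [-0.4,0,0,1.8,0,0,0],
    [-0.4,0,0,1.2,0,0,0]
  ]
}}

```text
time: 15.4
ee_pos: [0.4368, 0.2542, 0.0925]
tcp_rot: [180.0, 0.0, 180.0]
wrist_force: [0.6, -0.1, 0.8]
opening: 0.0601
```

Call:
{"method": "arm_command", "body": {
  "increments": [
    [-0.4,0,0,0.7,0,0,0],
    [-0.4,0,0,0,0,0,0],
    [0,0,0,0,0,0,0]
  ]
}}

```text
time: 15.78
ee_pos: [0.4374, 0.2545, 0.0874]
tcp_rot: [179.9, 0.1, 180.0]
wrist_force: [-0.2, 0.4, 0.6]
opening: 0.0433
```

Call:
{"method": "arm_command", "body": {
  "increments": [
    [0.3,0,0,0,0,0,0],
    [0.6,0,0,0,0,0,0],
    [1,0,0,0,0,0,0],
    [1,0,0,0,0,0,0],
    [1,0,0,0,0,0,0],
    [1,0,0,0,0,0,0]
  ],
  "grip_force": 60
}}

```text
time: 16.52
ee_pos: [0.4375, 0.2545, 0.0875]
tcp_rot: [179.9, 0.1, 180.0]
wrist_force: [0.2, -1.0, 6.4]
opening: 0.0266
```

Call:
{"method": "arm_command", "body": {
  "increments": [
    [1,0,0,-0.8,0,0,0],
    [1,0,0,-1.5,0,0,0],
    [1,0,0,-2.0,0,0,0],
    [1,0,0,-2.5,0,0,0],
    [1,0,0,-3.0,0,0,0],
    [1,0,0,-3.0,0,0,0],
    [1,0,0,-3.0,0,0,0],
    [1,0,0,-3.0,0,0,0],
    [1,0,0,-1.5,0,0,0],
    [1,0,0,0,0,0,0]
  ]
}}

```text
time: 17.77
ee_pos: [0.4373, 0.2544, 0.2914]
tcp_rot: [179.9, 0.2, 180.0]
wrist_force: [0.3, 1.6, -1.8]
opening: 0.0263
```

```bash
python3 - <<'E'
from h import *
o=bot.get_obs();p=np.array(o['ee_pos']);print(p,o['tcp_rot'],o['opening'],o['wrist_force'])
Q=tool(0,0);E=np.array([.6475,-.0355])
st=plan([((.50,.05,p[2]),Q,9),((E[0],E[1],.275),Q,7)],1)
E
```

```text
[0.43732161 0.25436597 0.29143016] [1.79872073e+02 1.57124871e-01 1.79982557e+02] 0.026333665745836787 [ 0.30678165  1.58973195 -1.76995149]
[[1, -0.7, -2.27, 0, 0.0, 0.0, 0], [1, -0.7, -2.27, 0, 0.0, 0.0, 0], [1, -0.7, -2.27, 0, 0.0, 0.0, 0], [1, -0.7, -2.27, 0, 0.0, 0.0, 0], [1, -0.69, -2.27, -0.01, 0.0, 0.0, 0], [1, -0.7, -2.27, 0, 0.0, 0.0, 0], [1, -0.69, -2.27, -0.01, 0.0, 0.1, 0], [1, -0.7, -2.27, -0.01, 0.1, 0.0, 0], [1, -0.69, -2.27, 0.0, 0.0, 0.1, 0], [1, -2.11, -1.22, 0.23, 0.0, 0, 0]]
[[1, -2.11, -1.22, 0.23, 0.0, 0, 0], [1, -2.11, -1.22, 0.23, 0.0, 0, 0], [1, -2.11, -1.22, 0.24, 0.0, 0, 0], [1, -2.11, -1.22, 0.23, 0.0, 0, 0], [1, -2.1, -1.23, 0.24, 0.0, 0, 0], [1, -2.11, -1.22, 0.23, 0.0, 0, 0]]
```

Call:
{"method": "arm_command", "body": {
  "increments": [
    [1,-0.3,-1.5,0,0,0,0],
    [1,-0.6,-3.0,0,0,0,0],
    [1,-0.6,-3.0,0,0,0,0],
    [1,-0.6,-3.0,0,0,0,0],
    [1,-0.6,-3.0,0,0,0,0],
    [1,-0.6,-3.0,0,0,0,0],
    [1,-0.6,-3.0,0,0,0,0],
    [1,-0.6,-3.0,0,0,0,0],
    [1,-0.6,-3.0,0,0,0,0],
    [1,-1.0,-2.4,0,0,0,0]
  ]
}}

```text
time: 19.02
ee_pos: [0.4973, -0.0268, 0.2889]
tcp_rot: [180.0, -0.0, 179.9]
wrist_force: [0.8, 0.0, -1.5]
opening: 0.0267
```

Call:
{"method": "arm_command", "body": {
  "increments": [
    [1,-2.5,-0.5,0,0,0,0],
    [1,-2.5,0,0.2,0,0,0],
    [1,-2.5,0,0.3,0,0,0],
    [1,-2.5,0,0.3,0,0,0],
    [1,-2.0,0,0.3,0,0,0],
    [1,-1.0,0,0,0,0,0],
    [1,0,0,0,0,0,0],
    [1,0,0,0,0,0,0]
  ]
}}

```text
time: 20.02
ee_pos: [0.6273, -0.0301, 0.279]
tcp_rot: [179.9, 0.0, 180.0]
wrist_force: [0.4, -0.4, -1.3]
opening: 0.0266
```

```bash
python3 - <<'E'
from h import *
import pickle
o=bot.get_obs();print(o['ee_pos'],o['tcp_rot'],o['opening'])
s=snap('scene');t=snap('top');w=snap('wrist');pickle.dump((s,t,w),open('d3.pkl','wb'))
f=lambda c,x,y,W,H,k:cv2.resize(c['color'][y:y+H,x:x+W,::-1],None,fx=k,fy=k,interpolation=2)
cv2.imwrite('pics/m6.png',np.hstack([f(s,240,165,80,100,5),f(w,160,60,133*2,166*2,1.5)[:500,:399]]))
E
```

```text
[ 0.62733012 -0.03011785  0.2789689 ] [1.79948693e+02 3.87325359e-02 1.79976199e+02] 0.026576436196777544Traceback (most recent call last):
  File "<stdin>", line 6, in <module>
    return _nx.concatenate(arrs, 1, dtype=dtype, casting=casting)
           ~~~~~~~~~~~~~~~^^^^^^^^^^^^^^^^^^^^^^^^^^^^^^^^^^^^^^^
ValueError: all the input array dimensions except for the concatenation axis must match exactly, but along dimension 0, the array at index 0 has size 500 and the array at index 1 has size 498
```

```bash
python3 - <<'E'
from h import *
import pickle
s,t,w=pickle.load(open('d3.pkl','rb'))
f=lambda c,x,y,W,H,k:cv2.resize(c['color'][y:y+H,x:x+W,::-1],None,fx=k,fy=k,interpolation=2)
cv2.imwrite('pics/m6.png',np.hstack([f(s,240,165,80,100,5),cv2.resize(f(w,180,130,200,250,2),(400,500))]))
E
```

```text
(no output)
```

View pics/m6.png

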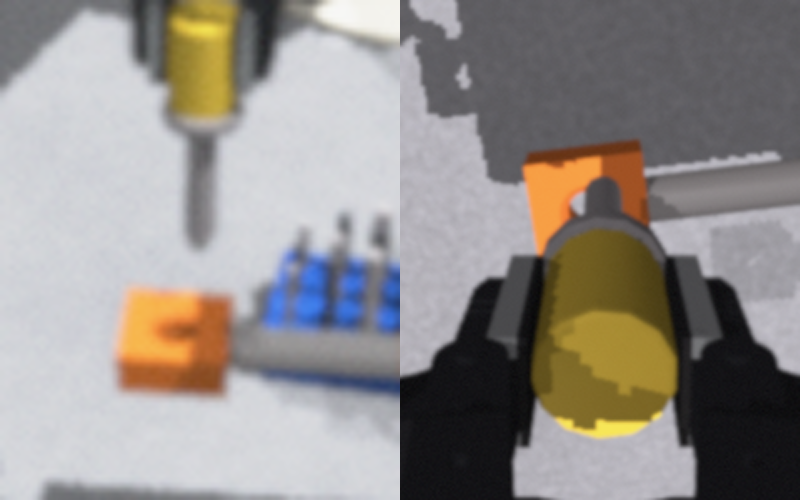

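Pin held upright. Foot is at wrist (280,224) and scene (280,213.6); eyelet at scene (275.5,230.5).

```bash
python3 - <<'E'
from h import *
import pickle
s,t,w=pickle.load(open('d3.pkl','rb'));o=bot.get_obs();p=np.array(o['ee_pos'])
f=tri((w,280.5,223.5),(s,279.8,213.6));print('foot',f,f[0]-p)
D=pickle.load(open('d0.pkl','rb'));s1,t1,w1=pickle.load(open('d1.pkl','rb'))
print('eye',tri((w1,457.5,207.5),(s,275.5,230.4)),tri((D['top'],282.4,155.8),(s,275.5,230.4),(w1,457.5,207.5)))
for n,c,u,v in(('s',s,275.5,230.4),('t',D['top'],282.4,155.8),('w1',w1,457.5,207.5)):print(n,plane(c,u,v,.174))
for u,v in((525,165),(640,150)):print('lug corner',plane(w,180+(u-400)/2,130+v/2,.174))
plan([((.6470,-.0352,.262),tool(0,0),4)],1)
E
```

```text
foot (array([ 0.62856975, -0.03066516,  0.20113221]), [np.float64(0.1268668900613102), np.float64(0.126866890061334)]) [ 0.00107287 -0.00075347 -0.07812923]
eye (array([ 0.64921078, -0.03435735,  0.17298701]), [np.float64(0.3530092798875695), np.float64(0.35300927988751557)]) (array([ 0.64734451, -0.03552028,  0.17262983]), [np.float64(1.8453123307278476), np.float64(1.2604948924143309), np.float64(1.6445865371669308)])
s [ 0.65069028 -0.03437572  0.174     ]
t [ 0.64538204 -0.03669198  0.174     ]
w1 [ 0.6480315  -0.03492406  0.174     ]
lug corner [ 0.62930185 -0.05888157  0.174     ]
lug corner [ 0.62357853 -0.01658635  0.174     ]
[[1, -0.49, -0.13, 0.43, 0.0, 0.0, 0], [1, -0.49, -0.13, 0.43, 0.0, 0.0, 0], [1, -0.48, -0.13, 0.43, 0.0, 0.0, 0], [1, -0.49, -0.14, 0.44, 0.1, 0.1, 0]]
```

Call:
{"method": "arm_command", "body": {
  "increments": [
    [1,-0.5,-0.1,0.4,0,0,0],
    [1,-0.5,-0.1,0.4,0,0,0],
    [1,-0.5,-0.1,0.4,0,0,0],
    [1,-0.5,-0.1,0.4,0,0,0],
    [1,0,0,0.3,0,0,0],
    [1,0,0,0,0,0,0],
    [1,0,0,0,0,0,0]
  ]
}}

```text
time: 21.05
ee_pos: [0.6478, -0.0338, 0.2599]
tcp_rot: [179.9, 0.1, 180.0]
wrist_force: [0.2, 0.3, -1.1]
opening: 0.0262
```

```bash
python3 - <<'E'
from h import *
import pickle
o=bot.get_obs();print(o['ee_pos'],o['tcp_rot'],o['opening'])
s=snap('scene');w=snap('wrist');pickle.dump((s,w),open('d4.pkl','wb'))
f=lambda c,x,y,W,H,k:cv2.resize(c['color'][y:y+H,x:x+W,::-1],None,fx=k,fy=k,interpolation=2)
cv2.imwrite('pics/m7.png',np.hstack([f(s,250,195,40,50,10),f(w,230,170,100,125,4)]))
E
```

```text
[ 0.64784152 -0.03384226  0.25989176] [1.79945508e+02 5.21552643e-02 1.79986077e+02] 0.02615251175202292
```

View pics/m7.png

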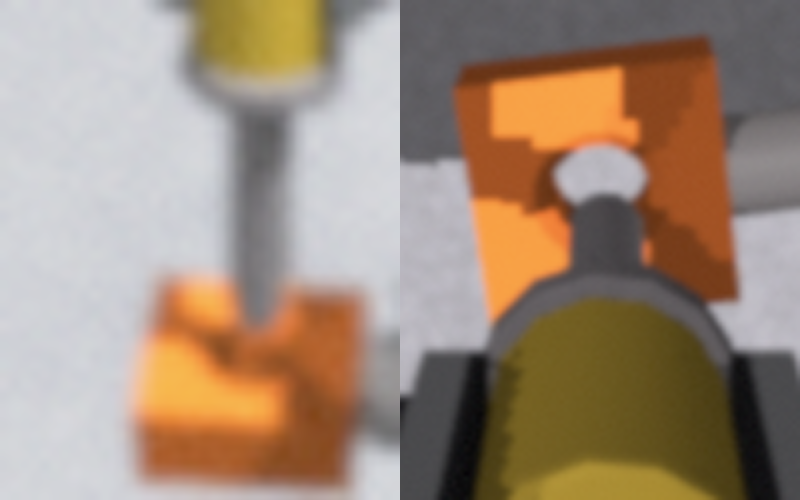

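```bash
python3 - <<'E'
from h import *
import pickle
s,w=pickle.load(open('d4.pkl','rb'));p=np.array(bot.get_obs()['ee_pos'])
F=tri((w,281.5,223.7),(s,275.9,226.6));L=tri((w,279.75,218.5),(s,275.4,230.2));print(F,L,F[0]-L[0],F[0]-p)
for c,u,v in((w,279.75,218.5),(s,275.4,230.2)):print('L',plane(c,u,v,.174))
for c,u,v in((w,281.5,223.7),(s,275.9,226.6)):print('F',plane(c,u,v,p[2]-.0777))
c=[plane(w,230+(u-400)/4,170+v/4,.174) for u,v in((458,90),(712,55),(740,300))]
print(c,(c[0]+c[2])/2,[np.linalg.norm(c[i]-c[i+1]) for i in(0,1)])
E
```

```text
(array([ 0.64893601, -0.03400794,  0.18261163]), [np.float64(0.0075689653689455915), np.float64(0.007568965368944941)]) (array([ 0.64855148, -0.03512474,  0.17267073]), [np.float64(0.08287910419001658), np.float64(0.08287910418997887)]) [0.00038452 0.0011168  0.00994089] [ 0.00104036 -0.00014906 -0.07737938]
L [ 0.64813238 -0.03519878  0.174     ]
L [ 0.65011451 -0.03470994  0.174     ]
F [ 0.64904456 -0.03400066  0.18229101]
F [ 0.64855035 -0.03409653  0.18229101]
[array([ 0.62984626, -0.05871938,  0.174     ]), array([ 0.62389574, -0.01640623,  0.174     ]), array([ 0.66763558, -0.01058648,  0.174     ])] [ 0.64874092 -0.03465293  0.174     ] [np.float64(0.042729516944597916), np.float64(0.0441253078659986)]
```

Foot is about 1 mm too far in +y. I correct that and lower gently.

Call:
{"method": "arm_command", "body": {
  "increments": [
    [1,0.02,-0.09,0,0,0,0],
    [1,0,0,0.4,0,0,0],
    [1,0,0,0.4,0,0,0],
    [1,0,0,0.4,0,0,0],
    [1,0,0,0.3,0,0,0],
    [1,0,0,0,0,0,0]
  ]
}}

```text
time: 21.9
ee_pos: [0.6476, -0.0347, 0.2443]
tcp_rot: [179.9, 0.0, 180.0]
wrist_force: [0.1, -0.1, -0.8]
opening: 0.0266
```

Call:
{"method": "arm_command", "body": {
  "increments": [
    [1,0,0,0.7,0,0,0],
    [1,0,0,0.8,0,0,0],
    [1,0,0,0.8,0,0,0],
    [1,0,0,0,0,0,0]
  ]
}}

```text
time: 22.4
ee_pos: [0.6474, -0.0347, 0.2206]
tcp_rot: [179.9, -0.1, 180.0]
wrist_force: [0.5, -0.4, -0.9]
opening: 0.0263
```

Call:
{"method": "arm_command", "body": {
  "increments": [
    [1,0,0,0.8,0,0,0],
    [1,0,0,0.8,0,0,0],
    [1,0,0,0.8,0,0,0],
    [1,0,0,0.3,0,0,0],
    [1,0,0,0,0,0,0]
  ]
}}

```text
time: 23.02
ee_pos: [0.6477, -0.0347, 0.1944]
tcp_rot: [179.9, 0.0, 180.0]
wrist_force: [-0.5, 0.6, -0.8]
opening: 0.0262
```

Call:
{"method": "arm_command", "body": {
  "increments": [
    [1,0,0,0.2,0,0,0],
    [1,0,0,0.15,0,0,0],
    [1,0,0,0.1,0,0,0],
    [1,0,0,0.1,0,0,0],
    [1,0,0,0,0,0,0]
  ]
}}

```text
time: 23.65
ee_pos: [0.6478, -0.0347, 0.1896]
tcp_rot: [179.9, 0.1, 180.0]
wrist_force: [-0.9, -0.2, 2.8]
opening: 0.0265
```

Contact at the expected height (0.1896 m), so the flange is seated. I release and withdraw straight up.

Call:
{"method": "arm_command", "body": {
  "increments": [
    [0.3,0,0,0,0,0,0],
    [0.1,0,0,0,0,0,0],
    [-0.2,0,0,0,0,0,0],
    [-0.4,0,0,0,0,0,0],
    [-0.4,0,0,0,0,0,0]
  ]
}}

```text
time: 24.28
ee_pos: [0.6478, -0.0347, 0.1891]
tcp_rot: [179.9, 0.0, 180.0]
wrist_force: [0.6, -0.5, -0.4]
opening: 0.0598
```

Call:
{"method": "arm_command", "body": {
  "increments": [
    [-0.4,0,0,-1,0,0,0],
    [-0.4,0,0,-2,0,0,0],
    [-0.4,0,0,-2,0,0,0],
    [-0.4,0,0,-2,0,0,0],
    [-0.4,1.5,0,-1,0,0,0],
    [-0.4,3,0,0,0,0,0],
    [-0.4,3,0,0,0,0,0],
    [-0.4,3,0,0,0,0,0],
    [-0.4,3,0,0,0,0,0],
    [-0.4,0,0,0,0,0,0]
  ]
}}

```text
time: 25.52
ee_pos: [0.5107, -0.0347, 0.2701]
tcp_rot: [180.0, 0.1, 180.0]
wrist_force: [0.6, -0.0, 0.3]
opening: 0.0598
```

```bash
python3 - <<'E'
from h import *
import pickle
o=bot.get_obs();print(o['ee_pos'],o['time'],o['opening'],o['wrist_force'])
s=snap('scene');t=snap('top')
f=lambda c,x,y,W,H,k:cv2.resize(c['color'][y:y+H,x:x+W,::-1],None,fx=k,fy=k,interpolation=2)
cv2.imwrite('pics/m8.png',np.vstack([f(s,240,170,200,120,4)[:480],np.pad(f(t,100,130,200,30*2,2),((0,0),(0,400),(0,0)))]))
D=pickle.load(open('d0.pkl','rb'))
for n,c in(('scene',s),('top',t)):
  for k,lo,hi in(('blue',(105,150,60),(125,255,255)),('green',(60,120,30),(75,255,255)),('yellow',(22,120,100),(34,255,255))):
    print(n,k,*[[b[0].tolist() for b in blobs(x,lo,hi,amin=60)] for x in(D[n],c)],sep='\n')
E
```

```text
[ 0.51072482 -0.03474963  0.27014759] 25.525 0.05979552832902072 [ 0.63535155 -0.0392018   0.29913343]
scene
blue
[[131.8, 217.8], [395.7, 230.3], [410.0, 232.6], [399.9, 249.9]]
[[131.9, 217.8], [402.3, 230.8], [399.9, 249.9]]
scene
green
[[473.6, 260.5], [526.2, 336.6]]
[[473.7, 260.5], [526.2, 336.8]]
scene
yellow
[[365.5, 206.6], [407.5, 216.9], [551.0, 333.5]]
[[365.6, 206.2], [275.4, 219.7], [550.6, 333.5]]
top
blue
[[439.9, 222.9], [176.0, 237.8], [269.2, 235.6], [263.0, 243.2], [169.5, 253.6], [262.5, 256.1]]
[[439.9, 223.0], [172.3, 246.0]]
top
green
[[31.0, 128.7], [56.1, 165.6]]
[[31.0, 128.5], [57.1, 165.3]]
top
yellow
[[76.4, 159.3], [206.4, 234.2], [166.1, 242.4]]
[[76.3, 159.5], [206.4, 234.2]]
```

View pics/m8.png

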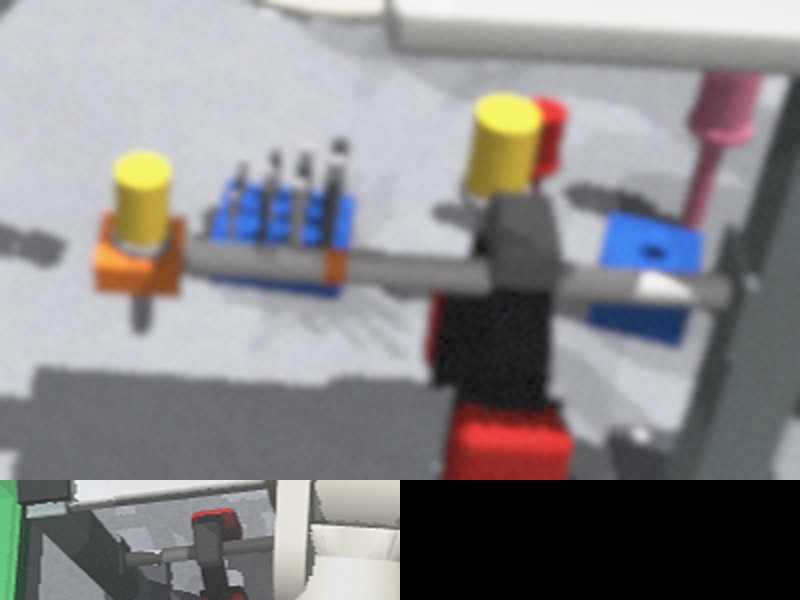

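The last view shows the pin upright in the lug with its flange seated and its shaft showing below. The ear defenders hang between the band and the column, and the bystanders are where they were. I hand in.

```bash
python3 -c "
from workcell import bot
print(bot.job_done())"
```

```text
the job is handed in; nothing more can be done
None
```

The job is done and handed in at about 25.5 s on the robot's clock; `bot.job_done()` gives no verdict.

**What I did:** I gripped the ear defenders by the cushion with the tool tilted 35° and slid them on over the arm's free end. I lowered them until the wrist force showed the bar carrying their weight. Then I took the smaller yellow pin from its block, lined it up over the eyelet by camera and lowered it in. It met no force until the flange touched at the expected height (tool at 0.1896 m).

**Last checks:**
- **Ear defenders and pin:** The last picture shows the headband on the bar between the orange band and the column, with a cup on each side. The pin stands upright with its flange on the lug and its shaft showing below.
- **Bystanders:** The blue bin and oil bottle did not move in the scene camera, to within 0.1 px. The drill stand was not measured after the job, because the arm hid it from the top camera; it only looks unmoved in the scene picture. I saw no sign that the lamp was touched.
- **Forces:** The wrist force read at the end of each move stayed under 7 N.

**Disagreements:** The three cameras differed by up to about 5 mm on the eyelet's position. I settled it by comparing the pin's foot and the lug in the same pictures, then shifted 1 mm before lowering. The cushion top measured about 4 mm lower than the description says. The headband met the bar about 1 mm lower than planned.

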